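# Clear the flat bar and slide it out to the line, holding it from tipping

## Task

The free end of the dark steel flat bar is to be tacked next, so first put the nut, the bolt and the pipe coupling that lie on the bar into the blue bin. Then slide the bar along the raised block, farther out over the end it already overhangs, until its yellow line is right over that edge of the block with the bar square to it; never lift it off, and as it is then past its balance point, keep hold of it, do not let it tip, and finish still holding it flat on the block. Leave the wire brush, the chipping hammer and the standing pipe where they are.

Things in the scene. Friction and masses are not known exactly. Their poses are not given: they have to be found in the camera images.
- block: U-section fixture block with green sides and a bare light-metal top with small dark bores, bolted to the table (cannot move), 220 long (its x) x 120 wide (its y) x 100 mm high (z). Origin: centre of its underside; flat hard top at z = 100 mm. Its +x end is the end over which the bar is slid; its place and yaw differ from run to run.
- block_edge (a point): Middle of the block's top edge at its +x end, 110 mm from the block's centre; axes as the block's: x points outward past the edge, y along the edge, z up.
- bar: Loose dark steel flat bar, 280 long (its x) x 50 wide (y) x 8 mm thick, 0.88 kg, flat on the block, up to 7 degrees askew and 15 mm off centre, held by friction alone. Origin: centre of its underside; +x to its leading end, 65 to 95 mm past the block's +x edge; -x to the tail, on the block. With the line over the edge its centre is 40 mm beyond it: it tips unless the tail is held.
- bar_line (a point): Middle of the 4 mm wide yellow line painted across the bar's top and sides, 40 mm from the bar's centre towards the tail (180 mm from the leading end, 100 mm from the tail end). The point lies on the underside of the bar, so it has the height of the block's top while the bar lies flat; axes as the bar's.
- bar_tail (a point): Middle of the bar's tail end face, at half thickness (4 mm above the block's top); axes as the bar's.
- nut: Brass-coloured hexagon nut, 36 mm across flats (42 across corners), 20 mm high, 0.11 kg, lying flat on the bar. Origin: centre of its underside; z up. The three parts stand in a row on the bar, in any order, about 85 mm apart.
- bolt: Steel bolt standing on its hexagon head on the bar: head 30 mm across flats and 12 mm high, shank 20 mm in diameter and 40 mm long above it (52 mm overall), 0.18 kg. Origin: centre of the head's underside; z along the shank, up.
- coupling: Red round pipe coupling standing on end on the bar, 34 mm in diameter, 36 mm high, 0.14 kg. Origin: centre of its underside; z up.
- bin: Blue sheet-steel open bin, fixed, 200 (its x) x 150 (its y) x 78 mm high over the rim, walls and floor 3 mm. Origin: centre of its underside.
- wire_brush: Wire brush with red handle lying on the table, 255 long (its x; handle to -x) x 47 mm wide x 26 mm high, bristles towards its +y. Origin: middle of its length, on the table. Leave alone.
- chipping_hammer: Chipping hammer lying on the table, 275 long (its x) x 145 mm across the head (its y) x 22 mm high; origin on the table on the handle's line, 115 mm from the head. Leave alone.
- pipe: Rusty steel pipe standing on end, 89 mm in diameter, 110 mm high. Origin: centre of its underside. Leave alone.
Mind the look-alikes: they are no part of the job. Of the things like the nut, leave any that is red; of the rest the larger one is meant. Leave any turquoise look-alike of the bolt alone.

How it is judged:
By the outcome, as a careful person would: the job done as asked, in the order asked, and still so for the second after the job is handed in, while the arm keeps its last pose, push and grip.
It also fails if it takes over 72 s, if anything falls off the work surface, if the arm or the gripper's body presses on something with over 40 N, if the wrist force passes 120 N, or if a joint passes its speed limit or range.

## Robot

A 7-joint arm with a two-finger parallel gripper is mounted at the origin on the work surface. World frame = base frame: x ahead of the robot, y to its left, z up, the work surface at z = 0. Lengths are in mm, angles in rad, forces in N, time in s.
With the tool pointing down it reaches from about 425 to 950 mm from the base axis. Payload 4.7 kg.
Tool frame: the origin (TCP) lies between the finger pads; the fingertips stand 25 mm ahead of it and the grasp point (between the pads) lies 6 mm ahead of it (r.tips_ahead is the z of the fingertips in the tool frame, in mm); z points along the fingers, y is the line along which they close (so a half turn about z gives the same grasp; the last joint's range is limited). The gripper opens to 85 mm and grips with 20 to 120 N. Pads are 22 mm wide; open, the fingers measure 114 mm over their backs; the gripper's body (76 mm by 85 mm) begins 54 mm behind the grasp point. The pads swing forward as they close: fully open they stand 13 mm farther back than shut.
Start: joints at [-1.321, 0.469, -0.049, 1.532, 0.024, 1.141, -0.082], TCP at [185.72, 648.964, 256.335] pointing down, gripper open.
Joint ranges: [-2.59, 2.59], [-0.33, 1.99], [-1.39, 1.29], [0.1, 2.45], [-1.04, 4.18], [0.21, 1.99], [-2.66, 2.66]. Speed limits (rad/s): [2.57, 2.57, 3.14, 3.14, 3.14, 3.14, 3.14].

## Interface

Orientations are given as [roll, pitch, yaw] about the fixed x, y, z axes, in that order (R = Rz(yaw) Ry(pitch) Rx(roll)).
In Python, from cell import r gives the robot as it stands. Calls block until the motion is done:
- r.reach(position, orientation): joint-space move of the TCP to a pose.
- r.movel(position, ori=None, v=150, max_force=None): straight line of the TCP; ori=None keeps the orientation; v is the mean speed in mm/s. With max_force (N) it stops when the force on the tool has changed by that much, and returns True; else False.
- r.move_joints(angles): joint-space move.
- r.gripper_to(opening, newtons=None): opening from 0.0 (shut) to 1.0 (fully open); newtons is the grip in N (None keeps the last); returns when the fingers have stopped.
- r.hold(seconds).
- r.inverse_kinematics(position, orientation): joint angles nearest the present ones, or None.
- r.state(): the state.
- r.grab_frame(name): name is "side" or "top" or "wrist"; returns a dict with "frame" (384x512x3 uint8, blue, green, red), "depth" (384x512 float32, mm along the optical axis (not along the pixel's ray), 0 where there is no reading), "fx", "fy", "cx", "cy" (pixels), "R" (3x3) and "t" (3): a world point X has camera coordinates R X + t; the wrist camera has in their place "mount" (4x4, takes a point from camera to tool coordinates, whose origin is the TCP and whose axes are the flange's). Camera axes: x right, y down, z forward; pixel columns grow to the right and rows downward; lengths in mm; the calibration is good to about 2 mm. The wrist camera is an equidistant fisheye: a pixel r from the principal point sees the ray r / f radians off the axis. A picture is of the moment at which its call begins: read the wrist's pose just before it.
A pose or a line that the arm cannot do raises r.Unreachable and nothing moves.
- r.close_job(): hands the job in; it is judged then, once.
The state is a dict: "time": time; "joints": joint angles; "qvel": joint speeds; "joint_torque": joint torques, N m; "tcp_pos": TCP position; "orientation": TCP orientation; "contact_force": force on the tool from outside, world axes, zero at the start; "wrist_torque": the same for the moment, N m; "grip_width": opening from 0.0 (shut) to 1.0 (fully open); "grasp_force": force on a finger pad.
Only numpy, scipy, OpenCV 4.12 (cv2) and the standard library are available. Lean on these libraries where they do the work, as an engineer would, in place of code of your own. Each camera call takes 0.05 s, during which the arm holds its last target. There are 200 camera calls.

## Working session

There is one attempt and no reset: what is moved stays moved. The work goes in short steps, each a Python script; the robot and the scene stay as the last script left them, time stands still between calls to the robot, and variables do not carry over. Pictures are saved under pics/ and viewed, at most 10 in all, crops included, and the job is handed in when it is done.

```bash
ls; mkdir -p pics
python3 - <<'E'
from cell import r
import cv2,pickle,numpy as np
d={}
for n in("side","top","wrist"):
    s=r.state(); f=r.grab_frame(n); f["state"]=s; d[n]=f
    print(n,{k:(np.round(v,3).tolist() if k not in("frame","depth") else None) for k,v in f.items() if k not in("frame","depth","state")}, (f["depth"]>0).mean() if "depth" in f else None)
pickle.dump(d,open("f0.pkl","wb"))
print(s)
im=np.hstack([cv2.resize(d[n]["frame"],(400,300)) for n in("side","wrist")])
cv2.imwrite("pics/a.png",im); cv2.imwrite("pics/top.png",cv2.resize(d["top"]["frame"],(800,600),interpolation=cv2.INTER_CUBIC))
E
```

```text
pics
side {'fx': 400.138, 'fy': 400.138, 'cx': 255.2, 'cy': 197.251, 'R': [[-0.948, -0.317, 0.013], [-0.24, 0.689, -0.683], [0.208, -0.651, -0.73]], 't': [575.354, 228.423, 887.756]} 0.995880126953125
top {'fx': 400.789, 'fy': 400.789, 'cx': 254.37, 'cy': 184.498, 'R': [[0.014, -1.0, 0.0], [-0.996, -0.014, -0.087], [0.087, 0.001, -0.996]], 't': [-38.843, 632.215, 1201.443]} 0.9962209065755209
wrist {'fx': 297.319, 'fy': 297.319, 'cx': 252.368, 'cy': 192.433, 'mount': [[0.0, -0.966, -0.258, 64.695], [1.0, 0.0, 0.0, -0.231], [0.0, -0.258, 0.966, -117.949], [0.0, 0.0, 0.0, 1.0]]} 0.9779764811197916
{'time': 0.1, 'joints': array([-1.32089369,  0.46937977, -0.04860468,  1.53355147,  0.02406889,
        1.14101166, -0.08229799]), 'qvel': array([-0.00120303, -0.00091956,  0.00170566, -0.0031659 , -0.00086252,
       -0.00072731,  0.00044296]), 'joint_torque': array([ 1.21051304e-03, -5.11513352e+01, -4.66825697e-02, -2.38390964e+01,
        1.07771149e-02,  4.41739656e-03,  1.41568830e-05]), 'tcp_pos': array([185.60448973, 648.48752219, 255.3632903 ]), 'orientation': array([-3.13982656e+00,  2.85241688e-05,  2.86281626e+00]), 'contact_force': array([ 0.45342539, -0.21241335,  0.78981049]), 'wrist_torque': array([-0.04986886, -0.01614002, -0.04745874]), 'grasp_force': 0.0, 'grip_width': 0.9975947851743526}
```

View pics/top.png

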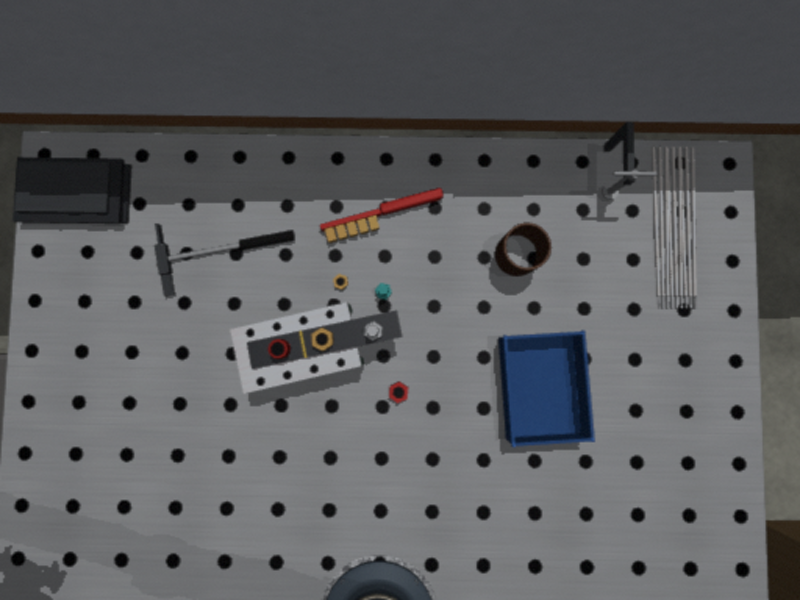

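View pics/a.png

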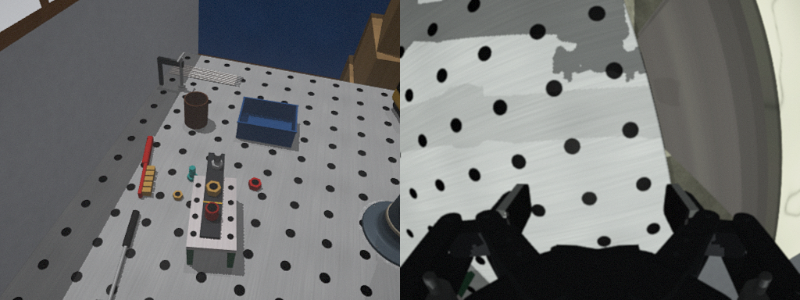

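The top view (800 px scale) shows the bar pointing right, with the red coupling at (278,349), the brass nut at (322,340) and the bolt at (373,330). The yellow line is at (303,345) and the bin at (545,388). The look-alikes (small brass nut, turquoise bolt, red nut) are on the table. The side view agrees.

```bash
cat > h.py <<'E'
import numpy as np,cv2
def cloud(f):
    v,u=np.mgrid[0:384,0:512]; z=f["depth"]
    P=np.stack([(u-f["cx"])/f["fx"]*z,(v-f["cy"])/f["fy"]*z,z],-1)
    return (P-f["t"])@f["R"]          # world points, R^T (P-t)
def ray(f,u,v,z):
    d=f["R"].T@np.array([(u-f["cx"])/f["fx"],(v-f["cy"])/f["fy"],1]); c=-f["R"].T@f["t"]
    return c+d*(z-c[2])/d[2]
def rect(P):
    (c,s,a)=cv2.minAreaRect(P[:,:2].astype(np.float32)); b=cv2.boxPoints((c,s,a))
    e=b[1]-b[0] if np.linalg.norm(b[1]-b[0])>np.linalg.norm(b[2]-b[1]) else b[2]-b[1]
    return np.round(c,1),np.round(sorted(s),1),round(np.degrees(np.arctan2(e[1],e[0])),2)
E
python3 - <<'E'
import pickle,numpy as np,cv2
from h import *
from cell import r
print(r.tips_ahead)
d=pickle.load(open("f0.pkl","rb"))
for n in("top","side"):
    f=d[n];P=cloud(f);h=cv2.cvtColor(f["frame"],cv2.COLOR_BGR2HSV);H,S,V=cv2.split(h);Z=P[...,2]
    print(n,"table z",np.median(Z[300:340,200:300]))
    reg=(P[...,0]>350)&(P[...,0]<720)&(P[...,1]>-60)&(P[...,1]<330)
    M={"block":reg&(abs(Z-100)<5)&(S<40)&(V>120),
     "bar":reg&(abs(Z-108)<6)&(V<100)&(S<60),"yel":reg&(abs(Z-108)<8)&(S>110)&(H>18)&(H<35),
     "brass":reg&(Z>117)&(S>90)&(H>10)&(H<35),"red":reg&(Z>115)&(S>110)&((H<8)|(H>172)),
     "tall":reg&(Z>135),
     "bin":(S>120)&(H>100)&(H<125)&(Z>70)&(Z<90)&(P[...,0]<800)&(P[...,1]<-50)}
    for k,m in M.items():
        nn,L,st,_=cv2.connectedComponentsWithStats(m.astype(np.uint8),connectivity=8)
        for i in range(1,nn):
            if st[i,4]>=(15 if k!="bin" else 40):
                Q=P[L==i]; print(k,st[i].tolist(),*rect(Q),"z med/max",np.round([np.median(Q[:,2]),np.percentile(Q[:,2],97)],1))
        if k in("block","bin"): print(k,"all",*rect(P[m]))
f=d["top"]; s=d["side"]
cv2.imwrite("pics/z.png",np.hstack([cv2.resize(f["frame"][185:260,140:265],(500,300),interpolation=cv2.INTER_CUBIC)]))
cv2.imwrite("pics/z.png",np.vstack([cv2.resize(f["frame"][185:260,140:265],(500,300),interpolation=cv2.INTER_CUBIC),cv2.resize(s["frame"][180:350,210:335],(500,300))[:300]]))
E
```

```text
25.0
top table z -0.4420407356603855
block [147, 194, 84, 58, 1678] [515.8 156.3] [119.9 220.3] -76.05 z med/max [ 99.3 103.5]
block all [515.8 156.3] [119.9 220.3] -76.05
bar [194, 199, 63, 30, 803] [542.5  52.7] [ 50.2 176.5] -76.84 z med/max [107.5 111.6]
bar [158, 212, 36, 24, 416] [510.7 192.6] [49.4 95.5] -77.06 z med/max [107.6 111. ]
yel [192, 212, 4, 17, 32] [522.  141.7] [ 5.1 46.2] 11.19 z med/max [107.5 111.3]
brass [200, 210, 13, 14, 115] [532.3 103.8] [34.1 36.4] 1.85 z med/max [127.6 131.1]
red [172, 217, 14, 13, 99] [513.5 179.5] [32.1 33.3] 6.26 z med/max [142.7 146.9]
tall [235, 208, 8, 8, 47] [547.1  12.5] [18.6 18.9] 0.27 z med/max [158.6 161.8]
tall [172, 217, 13, 14, 127] [514.8  82.4] [ 33.  227.4] -89.11 z med/max [143.2 147.9]
bin [322, 212, 58, 74, 476] [ 446.5 -312.1] [152.8 202.1] 4.37 z med/max [78. 82.]
bin all [ 446.5 -312.1] [152.8 202.1] 4.37
side table z 2.1994764187108347
block [238, 225, 65, 96, 3153] [517.5 157.2] [119.8 222.6] -76.0 z med/max [100.8 103. ]
block all [517.5 157.2] [119.8 222.6] -76.0
bar [261, 195, 27, 64, 818] [544.6  53.3] [ 49.6 175.3] -77.07 z med/max [108.8 111.5]
bar [256, 259, 29, 47, 761] [512.3 193.3] [ 49.7 100.5] -77.34 z med/max [108.8 111. ]
yel [260, 257, 9, 3, 17] [540.4 145.7] [ 5.6 16.6] 17.78 z med/max [108.4 111. ]
yel [275, 258, 10, 3, 17] [509.1 139.2] [ 6.6 18.7] 12.08 z med/max [109.1 111.6]
brass [264, 231, 19, 19, 191] [533.8 107. ] [37.8 39.3] 2.82 z med/max [128.3 131.2]
red [263, 259, 18, 15, 107] [514.9 182.4] [32.  33.1] 12.03 z med/max [144.5 146.9]
tall [274, 193, 10, 15, 124] [548.6  17.1] [19.1 19.8] 46.67 z med/max [155.1 162.6]
tall [263, 259, 18, 18, 249] [514.5 182.8] [33.  33.5] -73.95 z med/max [144.7 147. ]
bin [304, 124, 78, 45, 271] [ 449.6 -310.4] [156.6 201.7] 4.35 z med/max [78.7 81.5]
bin [317, 125, 42, 7, 46] [ 480.3 -381.3] [ 10.2 120.2] 5.4 z med/max [79.1 81.7]
bin all [ 449.6 -310.4] [156.6 201.7] 4.35
```

View pics/z.png

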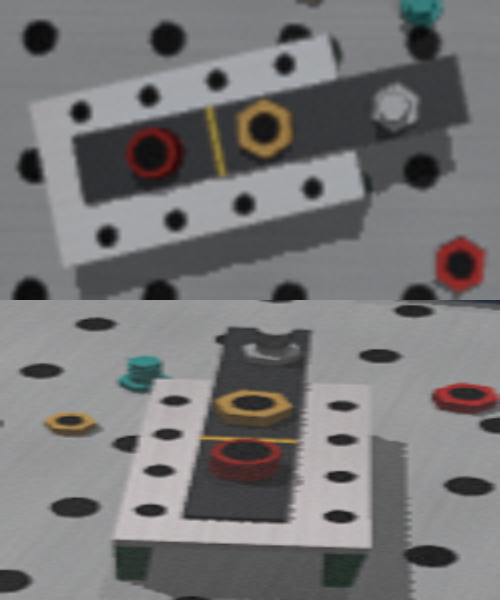

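Heights agree between the views and with the text: bar 108, nut 128, coupling 144, bolt 160. The block measures 120 x 220 and the bar about 280 long, overhanging by about 85. I'll start picking with the bolt.

```bash
cat >> h.py <<'E'
D=np.radians
BIN=np.array([447.5,-311.3]); BY=D(4.4)
def down(yaw): return [np.pi,0,D(yaw)]
def pick_place(r,name,xy,yaw,z,off,w):
    s=lambda t:print(name,t,{k:np.round(v,2).tolist() for k,v in r.state().items() if k in("time","tcp_pos","grip_width","grasp_force","contact_force")})
    r.gripper_to(0.8,40)
    r.reach([*xy,230],down(yaw))
    hit=r.movel([*xy,z],v=150,max_force=8); s("down %s"%hit)
    if hit:
        p=r.state()["tcp_pos"]
        if p[2]>z+8: r.movel([*xy,230]); print("ABORT"); return False
        r.movel([*xy,p[2]+1.5],v=50)
    r.gripper_to(0.0,40); s("closed")
    if abs(r.state()["grip_width"]*85-w)>8: print("width odd",r.state()["grip_width"]*85,"want",w)
    r.movel([*xy,230],v=200); s("up")
    b=BIN+off*np.array([-np.sin(BY),np.cos(BY)])
    r.reach([*b,200],down(94.4)); r.movel([*b,48],v=250,max_force=15)
    r.gripper_to(0.65); s("released"); r.movel([*b,200],v=300)
    return True
E
python3 - <<'E'
import pickle,numpy as np,cv2
from h import *
from cell import r
d=pickle.load(open("f0.pkl","rb"))
for n in("top","side"):
    f=d[n];P=cloud(f);H,S,V=cv2.split(cv2.cvtColor(f["frame"],cv2.COLOR_BGR2HSV))
    m=(P[...,2]>122)&(S>90)&(H>10)&(H<35)&(P[...,1]>70)&(P[...,1]<140)&(P[...,0]>490)&(P[...,0]<580)
    hull=cv2.convexHull(np.argwhere(m)[:,::-1].astype(np.float32))[:,0]
    Q=np.array([ray(f,u,v,128)[:2] for u,v in np.argwhere(m)[:,::-1]]); c=Q.mean(0)
    z=(Q-c)@[1,1j]; print(n,"nut",c,"corner angle mod 60",np.degrees(np.angle((abs(z)**6*np.exp(6j*np.angle(z))).sum()))/6)
pick_place(r,"bolt",[548,13.5],103,149,-44,20)
E
```

```text
top nut [532.47900368 103.65926116] corner angle mod 60 2.038932150673046
side nut [532.54743105 109.46672793] corner angle mod 60 3.805563959082868
bolt down False {'time': 3.75, 'tcp_pos': [548.61, 13.49, 149.56], 'contact_force': [0.4, -1.32, 0.36], 'grasp_force': 0.0, 'grip_width': 0.8}
bolt closed {'time': 4.25, 'tcp_pos': [548.33, 13.55, 149.69], 'contact_force': [-0.51, -0.1, 4.87], 'grasp_force': 38.96, 'grip_width': 0.22}
bolt up {'time': 4.81, 'tcp_pos': [547.13, 13.7, 228.96], 'contact_force': [-0.63, -0.75, -2.8], 'grasp_force': 39.1, 'grip_width': 0.22}
bolt released {'time': 7.32, 'tcp_pos': [447.86, -351.53, 42.74], 'contact_force': [0.72, 0.28, 0.56], 'grasp_force': 0.0, 'grip_width': 0.65}
```

Run:
```python
from cell import r
from h import *
r.reach([530,60,260],down(103))
r.hold(0.3); s=r.state(); f=r.grab_frame("wrist"); print(s["tcp_pos"],s["orientation"],s["time"])
im=f["frame"]; cv2.imwrite("pics/w1.png",cv2.resize(im,(800,600)))
```

```text
[530.06212841  59.26307521 259.98151682] [-3.14154894e+00  1.05707809e-04  1.79635225e+00] 9.875
```

View pics/w1.png

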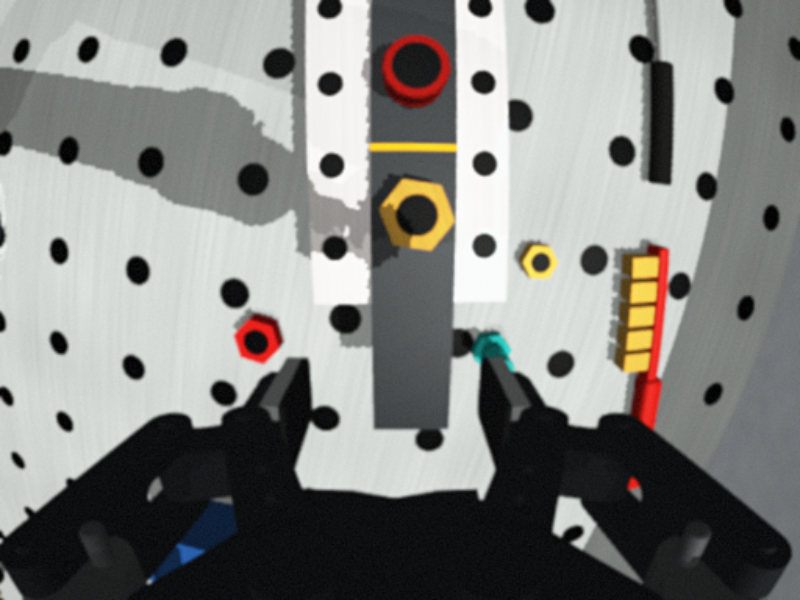

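The wrist view shows the nut at (417,214), with corners roughly left (380,220) and right (455,215). I need to turn the gripper about 30° to take it on the flats, so I'll measure the nut and coupling from this view.

```bash
cat >> h.py <<'E'
from scipy.spatial.transform import Rotation as Ro
def wray(f,s,px,z):
    px=np.atleast_2d(px).astype(float); q=(px-[f["cx"],f["cy"]])/f["fx"]; th=np.linalg.norm(q,axis=1,keepdims=True)
    d=np.hstack([q/np.maximum(th,1e-9)*np.sin(th),np.cos(th)])
    m=np.array(f["mount"]); Rt=Ro.from_euler("xyz",s["orientation"]).as_matrix()
    d=d@m[:3,:3].T@Rt.T; c=Rt@m[:3,3]+s["tcp_pos"]
    return c+d*((z-c[2])/d[:,2:])
E
python3 - <<'E'
from cell import r
from h import *
s=r.state(); f=r.grab_frame("wrist"); H,S,V=cv2.split(cv2.cvtColor(f["frame"],cv2.COLOR_BGR2HSV))
for n,z,m in(("nut",128,(S>100)&(H>12)&(H<35)),("coup",144,(S>110)&((H<8)|(H>172)))):
    nn,L,st,_=cv2.connectedComponentsWithStats(m.astype(np.uint8))
    for i in range(1,nn):
        if st[i,4]<60: continue
        px=np.argwhere(L==i)[:,::-1]; hull=cv2.convexHull(px.astype(np.float32))
        Q=wray(f,s,hull[:,0],z)[:,:2].astype(np.float32); tri=cv2.approxPolyDP(Q,4,True)
        (c,rad)=cv2.minEnclosingCircle(Q); 
        if 280<c[0]<600 and c[1]>80:
            ang=np.degrees(np.arctan2(*(Q-c).T[::-1])); print(n,st[i].tolist(),np.round(c,1),round(rad,1),rect(Q)); 
            if n=="nut": print(np.round(np.c_[np.linalg.norm(Q-c,axis=1),ang][np.argsort(ang)],0).tolist())
E
```

```text
nut [236, 91, 56, 7, 376] [521.  141.7] 22.9 (array([520.9, 141.9]), array([ 5.1, 45.7]), np.float32(13.26))
[[22.0, -174.0], [23.0, -167.0], [23.0, -163.0], [21.0, -161.0], [23.0, 8.0], [23.0, 19.0], [15.0, 24.0]]
nut [242, 114, 49, 47, 1232] [531.7 107. ] 21.1 (array([531.3, 107. ]), array([37.6, 41.1]), np.float32(4.97))
[[21.0, -177.0], [21.0, -170.0], [19.0, -144.0], [21.0, -120.0], [21.0, -113.0], [19.0, -83.0], [20.0, -66.0], [21.0, -54.0], [21.0, -51.0], [19.0, -12.0], [20.0, -4.0], [20.0, 2.0], [20.0, 11.0], [19.0, 19.0], [21.0, 62.0], [21.0, 65.0], [19.0, 95.0], [20.0, 112.0], [21.0, 126.0], [20.0, 142.0], [19.0, 158.0], [20.0, 170.0]]
coup [244, 22, 45, 47, 1035] [512.4 179.7] 19.7 (array([513.6, 180. ]), array([34.4, 38.4]), np.float32(-76.38))
```

Run:
```python
from cell import r
from h import *
pick_place(r,"nut",[532.2,105.8],125,135,0,36)
r.reach([525,40,260],down(103)); r.hold(.2)
s=r.state(); f=r.grab_frame("wrist")
cv2.imwrite("pics/w2.png",cv2.resize(f["frame"],(600,450)))
```

```text
nut down False {'time': 11.43, 'tcp_pos': [533.01, 105.41, 135.89], 'contact_force': [-0.37, -0.39, -0.4], 'grasp_force': 0.0, 'grip_width': 0.8}
nut closed {'time': 11.79, 'tcp_pos': [533.08, 105.92, 136.31], 'contact_force': [-1.15, -0.37, 5.84], 'grasp_force': 40.12, 'grip_width': 0.47}
nut up {'time': 12.42, 'tcp_pos': [531.33, 105.93, 229.11], 'contact_force': [-0.98, -0.11, -0.46], 'grasp_force': 40.43, 'grip_width': 0.47}
nut released {'time': 15.05, 'tcp_pos': [448.19, -311.57, 49.09], 'contact_force': [0.14, 1.27, -0.85], 'grasp_force': 0.0, 'grip_width': 0.65}
```

View pics/w2.png

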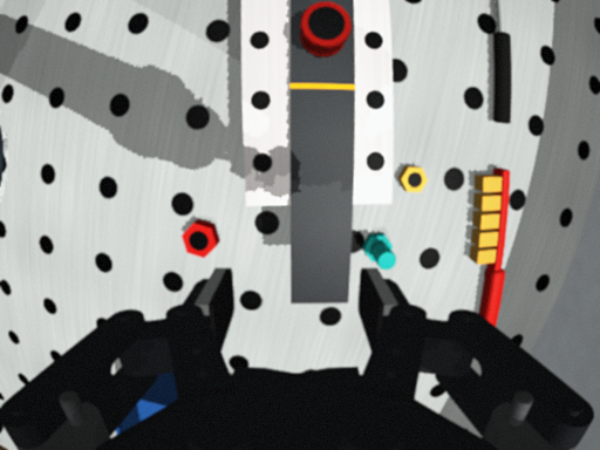

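Nut is off the bar. Next is the coupling, then a check of the bin and a fresh measurement of the bar.

Run:
```python
from cell import r
from h import *
import pickle
pick_place(r,"coupling",[513.8,180.6],103,136,44,34)
r.hold(.2)
d={}
for n in("top","side"):
    f=d[n]=r.grab_frame(n);P=cloud(f);H,S,V=cv2.split(cv2.cvtColor(f["frame"],cv2.COLOR_BGR2HSV));Z=P[...,2]
    reg=(P[...,0]>350)&(P[...,0]<720)&(P[...,1]>-60)&(P[...,1]<330)
    M={"block":reg&(abs(Z-100)<5)&(S<40)&(V>120),"bar":reg&(abs(Z-108)<6)&(V<100)&(S<60),"yel":reg&(abs(Z-108)<8)&(S>110)&(H>18)&(H<35),"any":reg&(Z>118)}
    for k,m in M.items():
        nn,L,st,_=cv2.connectedComponentsWithStats(m.astype(np.uint8),connectivity=8)
        Q=P[np.isin(L,[i for i in range(1,nn) if st[i,4]>=15])]
        if len(Q): print(n,k,len(Q),*rect(Q),np.median(Q[:,2]))
pickle.dump(d,open("f1.pkl","wb"))
cv2.imwrite("pics/c.png",np.hstack([cv2.resize(d["top"]["frame"][180:310,130:400],(540,260)),cv2.resize(d["side"]["frame"][110:200,290:400],(260,260))]))
print(r.state()["time"])
```

```text
coupling down False {'time': 19.02, 'tcp_pos': [514.67, 180.05, 136.85], 'contact_force': [0.14, -0.05, 1.05], 'grasp_force': 0.0, 'grip_width': 0.8}
coupling closed {'time': 19.42, 'tcp_pos': [514.36, 180.84, 136.94], 'contact_force': [-0.97, -0.0, 5.58], 'grasp_force': 39.63, 'grip_width': 0.39}
coupling up {'time': 20.04, 'tcp_pos': [512.77, 180.86, 228.94], 'contact_force': [-0.18, 0.75, -2.51], 'grasp_force': 39.89, 'grip_width': 0.39}
coupling released {'time': 22.82, 'tcp_pos': [444.69, -267.59, 48.83], 'contact_force': [-0.33, -0.13, 0.79], 'grasp_force': 0.0, 'grip_width': 0.65}
top block 1705 [516.  156.3] [120.1 220.3] -76.16 99.3435084861335
top bar 1651 [531.  102.8] [ 50.1 279.4] -76.97 107.50685192459216
top yel 32 [522.1 141.5] [ 5.1 46.2] 12.22 107.85185355228853
top any 378 [437.8 -45.2] [ 35. 176.] -2.22 649.4072749578822
side block 3176 [517.5 157.6] [119.9 221.9] -76.1 100.82293635443386
side bar 2486 [532.7 105. ] [ 49.7 281.9] -77.02 108.82432859040291
side yel 51 [524.1 142.8] [ 7.2 49.7] 8.73 109.2317655459722
23.775
```

View pics/c.png

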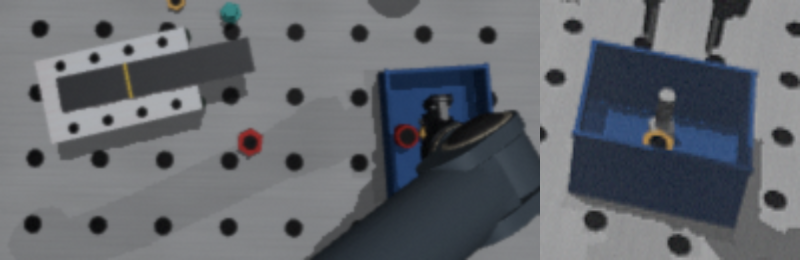

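All three parts are in the bin: red coupling at (405,137) in the top crop, nut and bolt in the side crop. The bar measures centre (531.9,103.9), yaw -77.0°. The line has to slide about 95 mm to the edge and turn about 0.9°. I'll grip it by its sides near the tail.

Run:
```python
from cell import r
from h import *
s=lambda t:print(t,{k:np.round(v,2).tolist() for k,v in r.state().items() if k in("time","tcp_pos","orientation","grip_width","grasp_force","contact_force","wrist_torque")})
g=np.array([522.8,142.8])-70*np.array([np.cos(D(-77)),np.sin(D(-77))]); print(g)
r.gripper_to(0.69,40)
r.reach([*g,220],down(103)); r.movel([*g,140],v=150); r.hold(.2); s("above")
hit=r.movel([*g,118],v=30,max_force=6); s("hit %s"%hit)
z=r.state()["tcp_pos"][2]
r.movel([*g,z+2],v=30); s("raised")
```

```text
[507.0534262  211.00590453]
above {'time': 26.63, 'tcp_pos': [507.66, 211.18, 140.94], 'orientation': [3.14, -0.0, 1.8], 'contact_force': [0.91, -0.48, 0.97], 'wrist_torque': [0.01, -0.04, 0.01], 'grasp_force': 0.0, 'grip_width': 0.69}
hit True {'time': 27.27, 'tcp_pos': [506.82, 211.01, 120.28], 'orientation': [-3.14, -0.0, 1.8], 'contact_force': [-0.9, -0.3, 5.97], 'wrist_torque': [0.05, 0.18, 0.05], 'grasp_force': 2.81, 'grip_width': 0.69}
raised {'time': 27.52, 'tcp_pos': [507.05, 210.96, 122.12], 'orientation': [-3.14, 0.0, 1.8], 'contact_force': [0.04, -0.01, -0.57], 'wrist_torque': [0.04, 0.03, 0.01], 'grasp_force': 0.0, 'grip_width': 0.69}
```

Run:
```python
from cell import r
from h import *
s=lambda t:print(t,{k:np.round(v,3 if k=="orientation" else 2).tolist() for k,v in r.state().items() if k in("time","tcp_pos","orientation","grip_width","grasp_force","contact_force","wrist_torque")})
r.movel([507.05,211,123],v=30)
r.gripper_to(0.0,90); s("gripped")
p=r.state()["tcp_pos"]
hit=r.movel([p[0],p[1],p[2]-4],v=10,max_force=7); s("pressed %s"%hit)
r.hold(.2); s("held")
# wrist look
st=r.state(); f=r.grab_frame("wrist"); t=r.grab_frame("side")
cv2.imwrite("pics/g.png",np.hstack([cv2.resize(f["frame"],(400,300)),cv2.resize(t["frame"][150:342,180:436],(400,300))]))
```

```text
gripped {'time': 28.02, 'tcp_pos': [506.91, 210.99, 123.59], 'orientation': [-3.139, -0.001, 1.798], 'contact_force': [-2.1, 0.15, 7.01], 'wrist_torque': [-0.05, 0.6, -0.11], 'grasp_force': 91.74, 'grip_width': 0.55}
pressed True {'time': 28.23, 'tcp_pos': [506.87, 210.93, 123.58], 'orientation': [-3.139, -0.002, 1.797], 'contact_force': [-1.6, 1.01, 5.23], 'wrist_torque': [-0.02, 0.1, -0.04], 'grasp_force': 91.76, 'grip_width': 0.55}
held {'time': 28.43, 'tcp_pos': [506.9, 210.96, 123.6], 'orientation': [-3.139, -0.001, 1.798], 'contact_force': [-0.8, 0.36, 5.12], 'wrist_torque': [-0.01, 0.16, -0.06], 'grasp_force': 91.88, 'grip_width': 0.55}
```

View pics/g.png

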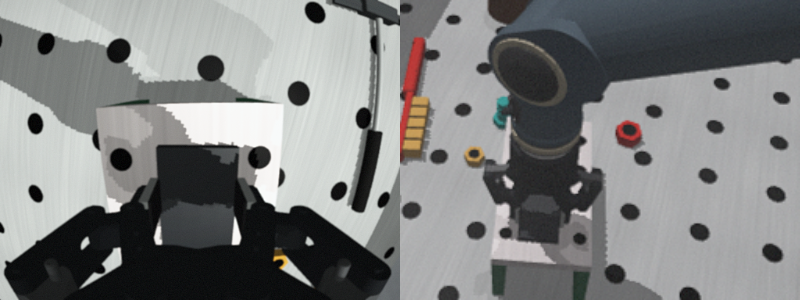

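The bar is gripped at its tail and flat on the block, with about 5 N down-press. The wrist view shows the tail end and the block's rear edge. I'll slide most of the way, measure, then finish.

```bash
cat >> h.py <<'E'
def look(r):
    """wrist view: tail end line (z=108) and block rear edge (z=100), from colour/brightness masks"""
    s=r.state(); f=r.grab_frame("wrist"); t=r.grab_frame("top"); d=r.grab_frame("side")
    return s,f,t,d
E
python3 - <<'E'
from cell import r
from h import *
import pickle
s=lambda t:print(t,{k:np.round(v,3 if k=="orientation" else 2).tolist() for k,v in r.state().items() if k in("time","tcp_pos","orientation","grip_width","grasp_force","contact_force","wrist_torque")})
u=np.array([.2402,-.9707]); E=np.array([543.2,50.2]); G=E-70*u
def go(back,z,v):
    r.movel([*(G-back*u),z],down(103.9),v=v); s("at -%g"%back)
go(80,122.3,40); go(45,122.3,60); go(10,122.3,60)
r.hold(.2); s("held")
L=look(r); pickle.dump(L,open("f2.pkl","wb"))
_,f,t,d=L
cv2.imwrite("pics/s.png",np.hstack([cv2.resize(f["frame"],(400,300)),cv2.resize(t["frame"][180:270,140:275],(400,300))]))
E
```

```text
at -80 {'time': 29.06, 'tcp_pos': [507.95, 198.92, 123.59], 'orientation': [3.139, -0.005, 1.815], 'contact_force': [-0.99, 5.82, 10.34], 'wrist_torque': [1.17, 0.57, -0.15], 'grasp_force': 92.42, 'grip_width': 0.55}
at -45 {'time': 29.79, 'tcp_pos': [516.33, 164.67, 123.58], 'orientation': [3.14, -0.005, 1.814], 'contact_force': [-0.98, 5.95, 11.23], 'wrist_torque': [1.11, 0.76, -0.21], 'grasp_force': 92.53, 'grip_width': 0.55}
at -10 {'time': 30.52, 'tcp_pos': [524.8, 130.69, 123.59], 'orientation': [3.14, -0.005, 1.814], 'contact_force': [-2.66, 5.09, 11.04], 'wrist_torque': [1.2, 0.66, -0.19], 'grasp_force': 92.57, 'grip_width': 0.55}
held {'time': 30.72, 'tcp_pos': [524.78, 130.72, 123.57], 'orientation': [3.14, -0.005, 1.814], 'contact_force': [-1.95, 6.39, 11.12], 'wrist_torque': [1.16, 0.67, -0.21], 'grasp_force': 92.58, 'grip_width': 0.55}
```

View pics/s.png

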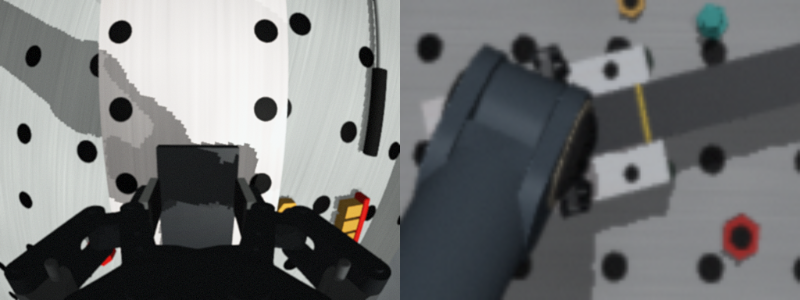

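The top view shows the yellow line at (643,112) of the crop, clear of the arm and about 10 mm short of the block's edge. I'll measure it in that same camera.

```bash
cat >> h.py <<'E'
U=np.array([.2402,-.9707]); W=np.array([.9707,.2402])
def measure(t):
    """line and bar relative to block edge, all in the top camera's frame (block measured there before)"""
    P=cloud(t);Z=P[...,2];H,S,V=cv2.split(cv2.cvtColor(t["frame"],cv2.COLOR_BGR2HSV))
    Eg=np.array([516.,156.3])+110*U
    a=lambda Q:np.c_[(Q[...,:2]-Eg)@U,(Q[...,:2]-Eg)@W]
    full=a(P.reshape(-1,3)).reshape(384,512,2); A,B=full[...,0],full[...,1]
    yl=(abs(A)<40)&(abs(B)<40)&(S>90)&(H>16)&(H<36)&(Z<125)&(Z>95)
    vu=np.argwhere(yl); sw=S[yl].astype(float)
    Q=a(np.array([ray(t,u,v,108) for v,u in vu])); k=np.polyfit(Q[:,1],Q[:,0],1,w=np.sqrt(sw))
    print("line n",len(Q),"along",np.average(Q[:,0],weights=sw).round(2),"slope deg",np.degrees(np.arctan(k[0])).round(2),"side range",Q[:,1].min().round(1),Q[:,1].max().round(1),"z",np.median(Z[yl]).round(1))
    bw=(V>120)&(S<40)&(abs(Z-100)<6)&(A>-40)&(A<15)&(abs(B)<62)      # white top near the edge
    vu=np.argwhere(bw); q=a(np.array([ray(t,u,v,100) for v,u in vu]))
    e=[q[(abs(q[:,1]-b)<3),0].max() for b in(-50,-45,-38,38,45,50) if (abs(q[:,1]-b)<3).any()]; print("edge along (max)",np.round(e,1))
    br=(V<110)&(S<60)&(abs(Z-108)<8)&(A>20)&(A<220)&(abs(B)<50)
    vu=np.argwhere(br); q=a(np.array([ray(t,u,v,108) for v,u in vu]))
    print("bar rect",*rect(q),"lead end",np.percentile(q[:,0],99.5).round(1))
    zz=P[br]; g=np.polyfit(A[br],Z[br],1); print("bar tilt deg",np.degrees(np.arctan(g[0])).round(2),"z at edge",g[1].round(1))
E
python3 - <<'E'
import pickle
from h import *
measure(pickle.load(open("f1.pkl","rb"))["top"]) if 0 else None
measure(pickle.load(open("f2.pkl","rb"))[2])
E
```

```text
line n 37 along -12.0 slope deg 0.61 side range -22.2 26.8 z 107.7
edge along (max) [ 0.  -1.5 -0.2 -0.6 -2.1 -0.9]
bar rect [94.   1.8] [ 50.  147.7] -0.32 lead end 167.1
bar tilt deg 0.21 z at edge 107.3
```

Run:
```python
from cell import r
from h import *
import pickle
G=np.array([543.2,50.2])-70*U
r.movel([*(G+1.8*U),122.3],down(104.35),v=30); r.hold(.3)
s=r.state(); print({k:np.round(s[k],3).tolist() for k in("time","tcp_pos","orientation","contact_force","wrist_torque","grasp_force")})
L=look(r); pickle.dump(L,open("f3.pkl","wb")); measure(L[2])
```

```text
{'time': 31.717, 'tcp_pos': [527.591, 120.046, 123.607], 'orientation': [3.14, -0.006, 1.823], 'contact_force': [-1.652, 6.842, 12.845], 'wrist_torque': [1.458, 0.794, -0.161], 'grasp_force': 92.666}
line n 35 along -1.27 slope deg -0.67 side range -19.9 27.0 z 107.9
edge along (max) [ 0.  -1.5 -0.2 -0.6  0.  -0.9]
bar rect [99.3  3.5] [ 49.9 158.5] 0.27 lead end 177.8
bar tilt deg 0.1 z at edge 107.5
```

Run:
```python
from cell import r
from h import *
import pickle
def side(d):
    P=cloud(d);Z=P[...,2];H,S,V=cv2.split(cv2.cvtColor(d["frame"],cv2.COLOR_BGR2HSV))
    Eg=np.array([517.5,157.4])+111*U-[0,0]; A=(P[...,:2]-Eg)@U; B=(P[...,:2]-Eg)@W
    br=(V<110)&(S<60)&(abs(Z-108)<6)&(A>60)&(A<230)&(abs(B)<50)
    wh=(V>120)&(S<40)&(abs(Z-100)<5)&(abs(A)<40)&(abs(B)<60)
    ray2=lambda m,z:np.array([ray(d,u,v,z)[:2]-Eg for v,u in np.argwhere(m)])@np.c_[U,W]
    q=ray2(br,108.8); w=ray2(wh,100.8)
    print("side: lead",np.percentile(q[:,0],99.5).round(1),"bar",*rect(q),"edge max",[ (w[abs(w[:,1]-b)<4,0].max().round(1) if (abs(w[:,1]-b)<4).any() else None) for b in(-50,-40,40,50)])
side(pickle.load(open("f3.pkl","rb"))[3])
G=np.array([543.2,50.2])-70*U
r.movel([*(G+3.2*U),122.3],down(104.12),v=20); r.hold(.3)
s=r.state(); print({k:np.round(s[k],3).tolist() for k in("time","tcp_pos","orientation","contact_force","wrist_torque","grasp_force")})
L=look(r); pickle.dump(L,open("f4.pkl","wb")); measure(L[2]); side(L[3])
t=L[2]["frame"]; cv2.imwrite("pics/e.png",np.hstack([cv2.resize(t[185:260,195:285],(400,333),interpolation=cv2.INTER_CUBIC),cv2.resize(L[3]["frame"][120:270,200:335],(300,333))]))
```

```text
Traceback (most recent call last):
ValueError: matmul: Input operand 1 has a mismatch in its core dimension 0, with gufunc signature (n?,k),(k,m?)->(n?,m?) (size 2 is different from 0)
```

Little of the block or bar is visible from the side because the arm hides it, so I'll use the top view only.

Run:
```python
from cell import r
from h import *
import pickle
G=np.array([543.2,50.2])-70*U
r.movel([*(G+3.2*U),122.3],down(104.12),v=20); r.hold(.3)
s=r.state(); print({k:np.round(s[k],3).tolist() for k in("time","tcp_pos","orientation","contact_force","wrist_torque","grasp_force")})
for i in range(2):
    L=look(r); measure(L[2])
pickle.dump(L,open("f4.pkl","wb"))
t=L[2]["frame"]; cv2.imwrite("pics/e.png",np.hstack([cv2.resize(t[185:260,195:285],(400,333),interpolation=cv2.INTER_CUBIC),cv2.resize(L[3]["frame"],(400,333))]))
```

```text
{'time': 32.417, 'tcp_pos': [527.919, 119.203, 123.589], 'orientation': [3.14, -0.007, 1.819], 'contact_force': [-2.846, 9.349, 12.397], 'wrist_torque': [1.72, 0.824, -0.133], 'grasp_force': 92.653}
line n 34 along -0.23 slope deg 0.11 side range -19.9 27.0 z 108.2
edge along (max) [ 0.  -1.5 -0.2 -0.6 -2.1 -0.9]
bar rect [99.7  2.9] [ 50.  159.2] 0.01 lead end 178.5
bar tilt deg 0.18 z at edge 107.3
line n 36 along -0.24 slope deg 0.34 side range -19.9 27.0 z 107.5
edge along (max) [ 0.  -1.5 -0.2 -0.6 -2.1 -0.9]
bar rect [99.7  2.9] [ 50.  159.1] 0.01 lead end 178.4
bar tilt deg 0.11 z at edge 107.4
```

View pics/e.png

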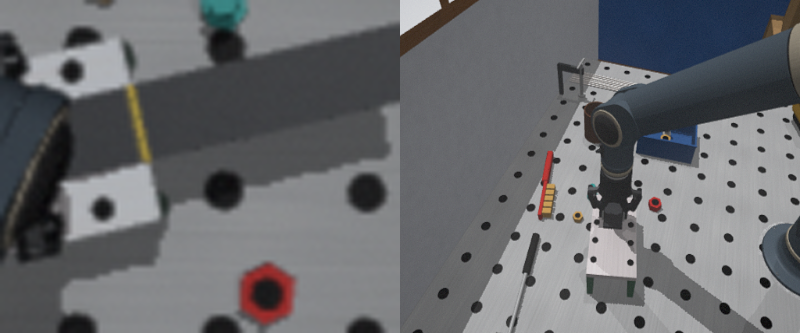

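The line sits on the block's edge within about 0.5 mm and the bar is square. I'll make one last small nudge, check, and hand in while holding.

Run:
```python
from cell import r
from h import *
G=np.array([543.2,50.2])-70*U
r.movel([*(G+3.8*U),122.3],down(104.12),v=10); r.hold(.4)
measure(r.grab_frame("top"))
s=r.state(); print({k:np.round(s[k],3).tolist() for k in("time","tcp_pos","contact_force","grasp_force")})
print(r.close_job())
```

```text
line n 34 along -0.34 slope deg 0.47 side range -19.9 27.0 z 107.5
edge along (max) [ 0.  -1.5 -0.2 -0.6 -2.1 -0.9]
bar rect [99.7  2.9] [ 50.  159.2] 0.01 lead end 178.5
bar tilt deg 0.13 z at edge 107.4
{'time': 33.417, 'tcp_pos': [527.91, 119.153, 123.565], 'contact_force': [-2.379, 8.77, 13.512], 'grasp_force': 92.755}
the job is handed in; nothing more can be done
None
```

The job is handed in at 33.4 s: the nut, bolt and coupling are in the blue bin, and the bar is still gripped flat on the block with its yellow line within about 1 mm of the edge and square to it.

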